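# Shift a row of hatchling tubs to the shelf rack in reverse order

### The arm

A 6-joint arm with a two-finger parallel gripper is mounted at the origin on the work surface. World frame = base frame: x ahead of the robot, y to its left, z up, the work surface at z = 0. Lengths are in m, angles in rad, forces in N, time in s.
With the tool pointing down it reaches from about 0.275 to 0.725 m from the base axis. Payload 5.6 kg.
Tool frame: the origin (TCP) lies midway between the tips of the shut fingers; the grasp point (between the pads) lies 19 mm behind it; z points along the fingers, y is the direction in which the jaws open and shut (so a half turn about z gives the same grasp; the last joint's range is limited). The gripper opens to 85 mm and grips with 20 to 120 N. Pads are 22 mm wide; open, the fingers measure 114 mm over their backs; the gripper's body (76 mm by 85 mm) begins 54 mm behind the grasp point. The pads swing forward as they close: fully open they stand 13 mm farther back than shut.
Start: joints at [-1.039, 0.255, 0.108, 0, -1.424, -0.285], TCP at [0.134, -0.533, 0.231] pointing down, gripper open.
Joint ranges: [-2.95, 2.95], [-1.21, 1.97], [-1.09, 1.5], [-2.87, 1.71], [-2.94, -0.07], [-3.05, 3.05]. Speed limits (rad/s): [2.57, 2.57, 3.14, 3.14, 3.14, 3.14].

### API

Orientations are given as a rotation vector (axis times angle).
In Python, from rig import env gives the robot as it stands.
- The arm moves only by the tool drive_tool, never from a script. Its argument "steps" is a list of rows, each a list of 7 numbers: the shift along the tool's x, y, z in cm, then the turn, a rotation vector about the tool's x, y, z in rad, then the opening, from -1 (shut) to 1 (fully open). In form: [[x, y, z, rx, ry, rz, claw], ...]. A call has 1 to 20 rows; each row is the pose to reach, as a shift and turn from the pose measured when the call began, along the tool's axes at that moment; what a row does not reach only later rows make up. A row lasts 1/10 s, in which the tool goes at most 50 mm and 8.59 degrees, less where a joint would pass 70% of its speed; a pose out of reach is approached as far as the arm can. A call with a gripper value outside its range is refused whole. The fingers move at their own pace and stop on an object; "force" is the grip in N (left out, the last holds). Time passes only in rows, so rows that repeat a pose let the fingers close. It gives the time, the measured TCP pose, the force and the opening at its end, in the units of the state.
- env.get_state(): the state, without advancing time (a new reading comes with each control period).
- env.grab_frame(name): name is "side" or "top"; returns the picture (400x640x3 uint8, blue, green, red); there is no depth.
- env.calibration(name): a dict with "fx", "fy", "cx", "cy" (pixels), "world_to_cam" (4x4, takes a point from world to camera coordinates). Camera axes: x right, y down, z forward; pixel columns grow to the right and rows downward; lengths in m; the calibration is good to about 2 mm. A picture is of the moment at which its call begins. calibration takes no time and is no camera call.
- env.job_done(): hands the job in, once; it reports no verdict.
The state is a dict: "t": time; "joint_pos": joint angles; "qd": joint speeds; "joint_torque": joint torques, N m; "tool_pos": TCP position; "eef_rot": TCP orientation; "force": force on the tool from outside, world axes, zero at the start; "ft_torque": the same for the moment, N m; "opening": finger opening in m.
Only numpy, scipy, OpenCV 4.12 (cv2) and the standard library are available. Lean on these libraries where they do the work, as an engineer would, in place of code of your own. Each camera call takes 0.05 s, during which the arm holds its last target. There are 200 camera calls.

### The job

Move the four small lidded tubs from the white carrying rack to the empty aluminium shelf rack in reverse order, because the next feeding round starts from the other end: the tub at the left end of the carrying rack goes into the bay at the right end of the shelf rack, its neighbour into the next bay, and so on. Stand each tub in the middle of its bay, flat on the deck; keep the tubs upright, set them down gently without dropping them, and leave the mats, dish, hygrometer and everything else on the bench where they are.

Things in the scene. Friction and masses are not known exactly. Their poses are not given: they have to be found in the camera images.
- tub_tall_mid (a point): Tall round tub, 46 mm diameter, 70 mm high, white with a grey lid flush with its sides and a dark window in one side; a closed rigid piece, 90 g or so. The point is its centre, half-way up; z up. 
- tub_low_mid (a point): Low wide round tub, 54 mm diameter, 46 mm high, white with a grey lid flush with its sides and a dark window in one side; a closed rigid piece, 80 g or so. The point is its centre, half-way up; z up. 
- tub_square_mid (a point): Square tub, 50 x 50 mm, 60 mm high, white with a grey lid flush with its sides and a dark window in one side; a closed rigid piece, 100 g or so. The point is its centre, half-way up; z up. Nine vent dots in the lid. x and y are square to its sides.
- tub_oblong_mid (a point): Oblong tub, 34 mm along its own x and 56 mm along its own y, 52 mm high, white with a grey lid flush with its sides and a dark window in one side; a closed rigid piece, 70 g or so. The point is its centre, half-way up; z up. Two vent slots in the lid. Its long side lies roughly along the rack.
- carry_rack: White low fixed rack, full at the start. Origin on the bench under the middle of its bays; x across, y along it; yaw within 0.12 rad of 0. Deck 30 mm above the bench. Four bays along y, centres at y = +123, +41, -41, -123 mm, each 79 mm wide and 85 mm deep, parted by 3 mm dividers 8 mm high. Each tub stands on a 3 mm mat on the deck. Beyond the +y bay: a small shelf with a water dish. May be the nearer or the farther rack.
- shelf_rack: Aluminium fixed rack, empty at the start. Origin on the bench under the middle of its bays; x across, y along it; yaw within 0.12 rad of 0. Deck 40 mm above the bench. Four bays along y, centres at y = +123, +41, -41, -123 mm, each 79 mm wide and 85 mm deep, parted by 3 mm dividers 8 mm high. No mats. Beyond the -y bay: a small shelf with a round black hygrometer.
- mat_tall: Black rubber mat under the tall tub, round, 62 mm diameter, 3 mm thick, its rim showing round the tub. Fixed in the bay of the carrying rack where the tall tub starts; it stays there. Origin at the centre of its underside.
- mat_low: Black rubber mat under the low tub, round, 70 mm diameter, 3 mm thick, its rim showing round the tub. Fixed in the bay of the carrying rack where the low tub starts; it stays there. Origin at the centre of its underside.
- mat_square: Black rubber mat under the square tub, 64 mm square, 3 mm thick, its rim showing round the tub. Fixed in the bay of the carrying rack where the square tub starts; it stays there. Origin at the centre of its underside.
- mat_oblong: Black rubber mat under the oblong tub, 50 mm (x) by 70 mm (y) oblong, 3 mm thick, its rim showing round the tub. Fixed in the bay of the carrying rack where the oblong tub starts; it stays there. Origin at the centre of its underside.
There are look-alikes about, which are no part of the job. Leave any red or turquoise look-alike of the part that bears tub_square_mid alone.

How it is judged:
By the outcome, as a careful person would: the job done as asked, in the order asked, and still so for the second after the job is handed in, with the robot touching nothing.
It also fails if it takes over 96 s, if anything falls off the work surface, if the arm or the gripper's body presses on something with over 40 N, if the wrist force passes 120 N, or if a joint passes its speed limit or range.

## Working session

There is one attempt and no reset: what is moved stays moved. The work goes in short steps, Python scripts to look and compute and a tool call to move; the robot and the scene stay as the last step left them, time stands still between calls to the robot, and variables do not carry over. Pictures are saved under pics/ and viewed, about 12 in all and at most 16, crops included, and the job is handed in when it is done.

Besides the shell and the picture viewer there is one more tool, called after "Emit:" as name(argument=value, ...), one argument or row to a line, values as JSON. drive_tool: Moves the arm, as the interface text tells. Its arguments: {"type":"object","properties":{"steps":{"type":"array","items":{"type":"array","items":{"type":"number"}}},"force":{"type":"number"}},"required":["steps"]}

```bash
mkdir -p pics; ls; python3 - <<'E'
from rig import env
import cv2
s=env.get_state(); print(s)
for n in("side","top"):
    cv2.imwrite(f"pics/{n}0.png",env.grab_frame(n)); c=env.calibration(n); print(n,c)
E
```

```text
pics
{'t': 0.0, 'joint_pos': array([-1.03938666e+00,  2.55741211e-01,  1.06994525e-01, -4.90773495e-04,
       -1.42392262e+00, -2.84615292e-01]), 'qd': array([ 6.25752462e-04, -1.58090892e-03,  1.22303620e-04,  1.19883831e-04,
        6.00457383e-05, -5.51969269e-04]), 'joint_torque': array([ 1.14037430e-03, -3.86623585e+01,  2.37937206e+01,  5.36514670e+00,
       -5.98982064e-03, -2.69657261e-05]), 'tool_pos': array([ 0.13430501, -0.53282318,  0.23039246]), 'eef_rot': array([ 3.86531164e-01, -3.11742190e+00, -3.00282233e-03]), 'force': array([-0.73711633, -0.19955917, -0.30113451]), 'ft_torque': array([-0.0093523 ,  0.0165455 ,  0.02301057]), 'opening': 0.08522733971005617}
side {'fx': 462.4417458131181, 'fy': 462.4417458131181, 'cx': 321.66210755872805, 'cy': 203.86072789267402, 'world_to_cam': array([[ 0.97104495, -0.23824505,  0.01763535, -0.55678767],
       [-0.11211079, -0.51964024, -0.84699775,  0.14484168],
       [ 0.21095706,  0.82049578, -0.53130387,  0.69714045],
       [ 0.        ,  0.        ,  0.        ,  1.        ]])}
top {'fx': 498.9759529218158, 'fy': 498.9759529218158, 'cx': 319.58767298542955, 'cy': 199.19287965235537, 'world_to_cam': array([[-0.00491004, -0.99926982, -0.03789077,  0.07012506],
       [-0.99644337,  0.00807665, -0.08387721,  0.59542937],
       [ 0.084122  ,  0.03734417, -0.99575544,  1.00574678],
       [ 0.        ,  0.        ,  0.        ,  1.        ]])}
```

View pics/top0.png

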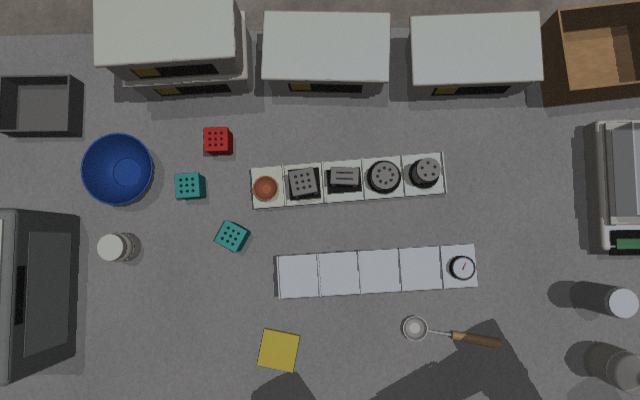

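View pics/side0.png

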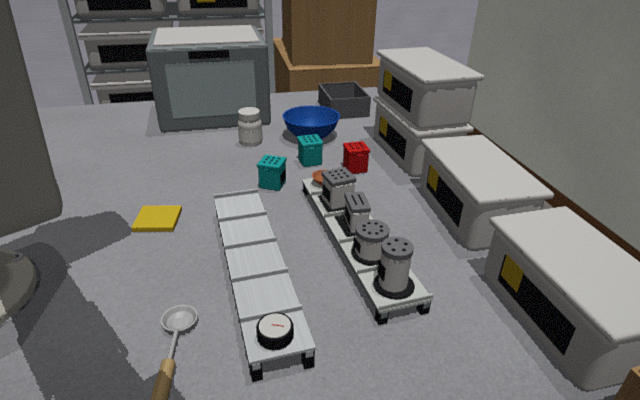

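```bash
cat > h.py <<'E'
import numpy as np, cv2
from rig import env
def ray(n,uv,z):
    c=env.calibration(n);M=np.array(c["world_to_cam"]);R=M[:3,:3];t=M[:3,3]
    uv=np.atleast_2d(uv).astype(float)
    d=np.c_[(uv[:,0]-c["cx"])/c["fx"],(uv[:,1]-c["cy"])/c["fy"],np.ones(len(uv))]@R
    o=-R.T@t
    return o+d*((z-o[2])/d[:,2])[:,None]
def pix(n,P):
    c=env.calibration(n);M=np.array(c["world_to_cam"]);p=np.atleast_2d(P)@M[:3,:3].T+M[:3,3]
    return np.c_[c["fx"]*p[:,0]/p[:,2]+c["cx"],c["fy"]*p[:,1]/p[:,2]+c["cy"]]
E
python3 - <<'E'
import cv2
im=cv2.imread("pics/top0.png")[140:310,240:480]
cv2.imwrite("pics/crop0.png",cv2.resize(im,None,fx=3.33,fy=3.33,interpolation=cv2.INTER_CUBIC))
E
```

```text
(no output)
```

View pics/crop0.png

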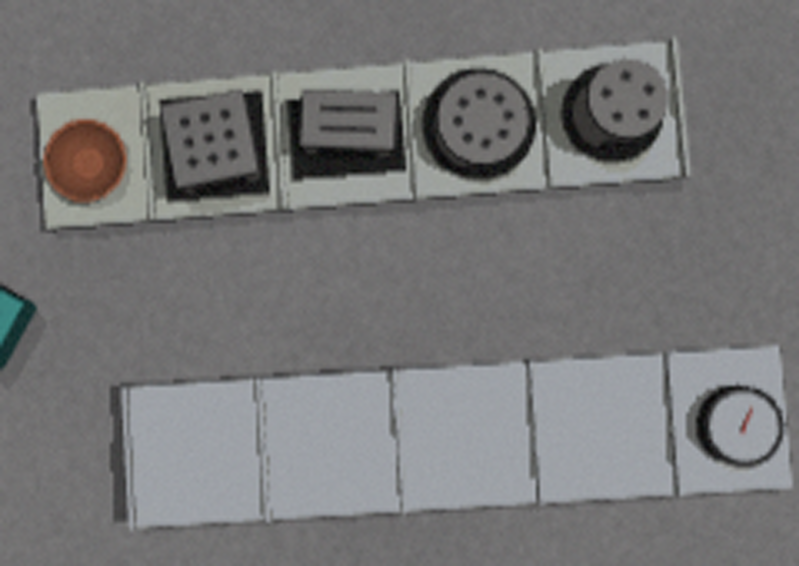

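```bash
python3 - <<'E'
from h import *
f=lambda p:(np.array(p,float)+.5)/3.33-.5+[240,140]
# shelf deck corner rows: near/far deck edges at dividers
far=f([(128,385),(258,379),(393,370),(529,362),(667,353)]);near=f([(133,527),(266,520),(402,512),(538,503),(677,495)])
F=ray("top",far,.04);N=ray("top",near,.04)
print("shelf widths",np.linalg.norm(F-N,axis=1),"pitch",np.diff((F+N)[:,1]/2))
m=(F+N)/2
def yaw(pts): v=pts[0]-pts[-1]; return np.arctan2(-v[0],v[1])
yw=yaw(m);c=m.mean(0);print("shelf",c,yw)
far=f([(146,86),(275,75),(406,64),(539,52),(673,41)]);near=f([(151,220),(281,209),(413,199),(547,187),(684,177)])
F=ray("top",far,.03);N=ray("top",near,.03);mc=(F+N)/2;yc=yaw(mc);cc=mc.mean(0)
print("carry",cc,yc,np.linalg.norm(F-N,axis=1),np.diff(mc[:,1]))
sq=ray("top",f([(163,106),(244,92),(258,174),(178,188)]),.093);print("sq",sq.mean(0),np.linalg.norm(sq-np.roll(sq,1,0),axis=1),yaw(sq[:2]),yaw(sq[[3,2]]))
ob=ray("top",f([(302,90),(397,95),(394,151),(300,147)]),.085);print("ob",ob.mean(0),np.linalg.norm(ob-np.roll(ob,1,0),axis=1),yaw(ob[:2]),yaw(ob[[3,2]]))
lo=ray("top",f((482,117)),.079)[0];ta=ray("top",f((626,98)),.103)[0];print("low",lo,"tall",ta)
T={"sq":(sq.mean(0),-.123),"ob":(ob.mean(0),-.041),"lo":(lo,.041),"ta":(ta,.123)}
for k,(p,y) in T.items():
    d=p[:2]-cc[:2];R=np.array([[np.cos(yc),-np.sin(yc)],[np.sin(yc),np.cos(yc)]])
    print(k,"local in carry",(R.T@d).round(4),"target",c[:2]+np.array([-np.sin(yw),np.cos(yw)])*y, "radius",np.hypot(*p[:2]))
# cross check in side view: predicted lid centres and shelf bay corners
im=cv2.imread("pics/side0.png");big=cv2.resize(im,None,fx=3,fy=3,interpolation=cv2.INTER_CUBIC)
def dr(P,col):
    for u,v in pix("side",P): cv2.drawMarker(big,(int(3*u+1),int(3*v+1)),col,0,12,1)
for p,_ in T.values(): dr(p,(0,0,255))
Rs=np.array([[np.cos(yw),-np.sin(yw)],[np.sin(yw),np.cos(yw)]])
for y in(-.164,-.082,0,.082,.164):
  for x in(-.0425,.0425): dr(np.r_[c[:2]+Rs@[x,y],.04],(0,0,255))
cv2.imwrite("pics/side_chk.png",big[480:1140,600:1320][:600,:800])
E
```

```text
shelf widths [0.08543337 0.08469515 0.08510688 0.08429289 0.08469748] pitch [-0.07988373 -0.08188689 -0.08175763 -0.08281517]
shelf [ 0.44740342 -0.01338735  0.04      ] 0.056001462673295484
carry [ 0.63674448 -0.02368974  0.03      ] 0.07396375307642462 [0.0839376  0.08378561 0.0842484  0.08409674 0.08461782] [-0.08062734 -0.08147007 -0.08231268 -0.08310668]
sq [0.62467277 0.09596861 0.093     ] [0.04903105 0.04810264 0.04886812 0.04731135] 0.16208183086686545 0.16536120253089143
ob [0.63621595 0.01566304 0.085     ] [0.03376574 0.05585239 0.03311926 0.05508154] -0.06365825680166194 -0.05207179733324249
low [ 0.63842413 -0.06312804  0.079     ] tall [ 0.64538966 -0.14322889  0.103     ]
sq local in carry [-0.0032  0.1202] target [ 0.454288   -0.13619453] radius 0.632001615526406
ob local in carry [0.0024 0.0393] target [ 0.44969828 -0.05432308] radius 0.6364087219477848
lo local in carry [-0.0012 -0.0395] target [0.44510856 0.02754837] radius 0.641537617725363
ta local in carry [-0.0002 -0.1199] target [0.44051884 0.10941982] radius 0.6610917741342244
```

View pics/side_chk.png

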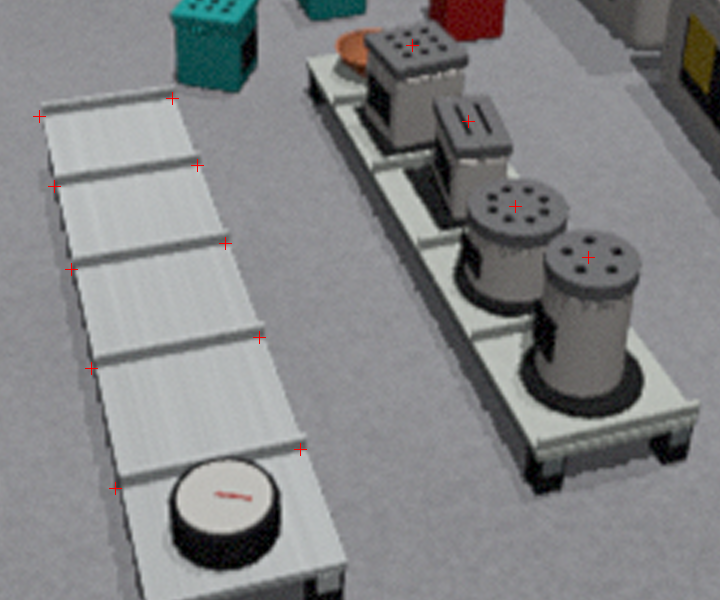

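Crosses in the side view land on the lid centres and deck corners within about 2 mm. Look-alikes for the square tub: red (217,140), turquoise (189,185) and (231,236). The right one is the grey-lidded tub with nine dots in the carrying rack at (303,182), as the crop shows. Next is a planning helper.

```bash
cat > plan.py <<'E'
# usage: plan.py x y z jaw_yaw  -> row (cm, rotvec) from current pose
import sys,numpy as np
from scipy.spatial.transform import Rotation as R
from rig import env
def row(x,y,z,yaw):
    s=env.get_state();R0=R.from_rotvec(s["eef_rot"])
    yv=np.array([-np.cos(yaw),-np.sin(yaw),0]);zv=np.array([0,0,-1.]);xv=np.cross(yv,zv)
    Rt=R.from_matrix(np.c_[xv,yv,zv])
    d=R0.inv().apply(np.array([x,y,z])-s["tool_pos"])*100
    return s,d.round(2),(R0.inv()*Rt).as_rotvec().round(3)
s=env.get_state();print("t",round(s["t"],2),"pos",s["tool_pos"].round(4),"F",s["force"].round(2),"op",round(s["opening"],4),"j",s["joint_pos"].round(2))
a=list(map(float,sys.argv[1:]))
while a: print(a[:4],*row(*a[:4])[1:]); a=a[4:]
E
python3 plan.py .625 .096 .2 .164
```

```text
t 0.1 pos [ 0.1343 -0.5329  0.2305] F [-0.4   0.34 -0.48] op 0.0851 j [-1.04  0.26  0.11 -0.   -1.42 -0.28]
[0.625, 0.096, 0.2, 0.164] [-62.94  48.99   3.13] [ 1.000e-03  1.000e-03 -1.488e+00]
```

Emit:
drive_tool(
  steps=[
    [-62.9, 49, 3.1, 0, 0, -1.488, 1],
    [-62.9, 49, 3.1, 0, 0, -1.488, 1],
    [-62.9, 49, 3.1, 0, 0, -1.488, 1],
    [-62.9, 49, 3.1, 0, 0, -1.488, 1],
    [-62.9, 49, 3.1, 0, 0, -1.488, 1],
    [-62.9, 49, 3.1, 0, 0, -1.488, 1],
    [-62.9, 49, 3.1, 0, 0, -1.488, 1],
    [-62.9, 49, 3.1, 0, 0, -1.488, 1],
    [-62.9, 49, 3.1, 0, 0, -1.488, 1],
    [-62.9, 49, 3.1, 0, 0, -1.488, 1],
    [-62.9, 49, 3.1, 0, 0, -1.488, 1],
    [-62.9, 49, 3.1, 0, 0, -1.488, 1],
    [-62.9, 49, 3.1, 0, 0, -1.488, 1],
    [-62.9, 49, 3.1, 0, 0, -1.488, 1],
    [-62.9, 49, 3.1, 0, 0, -1.488, 1],
    [-62.9, 49, 3.1, 0, 0, -1.488, 1],
    [-62.9, 49, 3.1, 0, 0, -1.488, 1],
    [-62.9, 49, 3.1, 0, 0, -1.488, 1],
    [-62.9, 49, 3.1, 0, 0, -1.488, 1],
    [-62.9, 49, 3.1, 0, 0, -1.488, 1],
  ],
  force=30,
)

```text
t: 2.1
tool_pos: [0.6242, 0.0949, 0.201]
eef_rot: [-2.394, 2.032, 0.001]
force: [1.0, -0.3, -0.1]
opening: 0.0854
```

```bash
python3 plan.py .625 .096 .043 .164
```

```text
t 2.1 pos [0.6242 0.0949 0.201 ] F [ 0.99 -0.27 -0.06] op 0.0854 j [ 0.4   0.43  0.28 -0.   -1.42 -0.23]
[0.625, 0.096, 0.043, 0.164] [-0.07 -0.09 15.8 ] [-0.001  0.002 -0.001]
```

Emit:
drive_tool(
  steps=[
    [0, -0.1, 4, 0, 0, 0, 1],
    [0, -0.1, 8, 0, 0, 0, 1],
    [0, -0.1, 11, 0, 0, 0, 1],
    [0, -0.1, 13.5, 0, 0, 0, 1],
    [0, -0.1, 15, 0, 0, 0, 1],
    [0, -0.1, 15.8, 0, 0, 0, 1],
    [0, -0.1, 15.8, 0, 0, 0, 1],
    [0, -0.1, 15.8, 0, 0, 0, 1],
    [0, -0.1, 15.8, 0, 0, 0, 1],
    [0, -0.1, 15.8, 0, 0, 0, -1],
    [0, -0.1, 15.8, 0, 0, 0, -1],
    [0, -0.1, 15.8, 0, 0, 0, -1],
    [0, -0.1, 15.8, 0, 0, 0, -1],
    [0, -0.1, 15.8, 0, 0, 0, -1],
    [0, -0.1, 15.8, 0, 0, 0, -1],
    [0, -0.1, 15.8, 0, 0, 0, -1],
    [0, -0.1, 15.8, 0, 0, 0, -1],
    [0, -0.1, 15.8, 0, 0, 0, -1],
    [0, -0.1, 15.8, 0, 0, 0, -1],
  ],
)

```text
t: 4.0
tool_pos: [0.6256, 0.0955, 0.0435]
eef_rot: [-2.393, 2.032, 0.001]
force: [1.9, 0.4, 5.2]
opening: 0.0477
```

```bash
python3 plan.py .625 .096 .163 .164; python3 -c "
from h import *
cv2.imwrite('pics/s1.png',cv2.resize(env.grab_frame('side')[130:340,190:470],None,fx=2.8,fy=2.8))"
```

```text
t 4.0 pos [0.6256 0.0955 0.0435] F [1.85 0.41 5.19] op 0.0477 j [ 0.4   0.53  0.03 -0.   -1.07 -0.23]
[0.625, 0.096, 0.163, 0.164] [ -0.08   0.03 -11.95] [-0.002  0.002 -0.001]
```

View pics/s1.png

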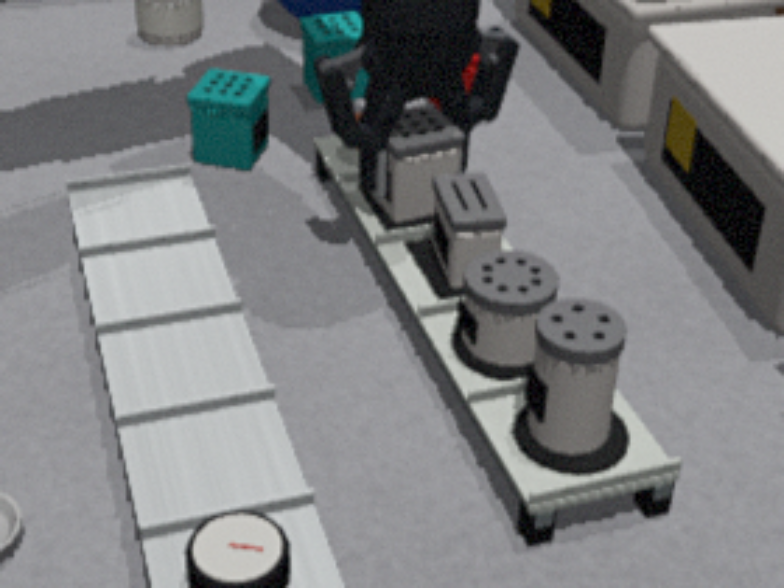

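Emit:
drive_tool(
  steps=[
    [0, 0, -0.5, 0, 0, 0, -1],
    [0, 0, -1.5, 0, 0, 0, -1],
    [0, 0, -3.5, 0, 0, 0, -1],
    [0, 0, -6, 0, 0, 0, -1],
    [0, 0, -9, 0, 0, 0, -1],
    [0, 0, -12, 0, 0, 0, -1],
    [0, 0, -12, 0, 0, 0, -1],
    [0, 0, -12, 0, 0, 0, -1],
  ],
)

```text
t: 4.85
tool_pos: [0.6253, 0.0953, 0.164]
eef_rot: [-2.392, 2.031, 0.001]
force: [-0.8, 0.2, -2.6]
opening: 0.0476
```

```bash
python3 plan.py .4543 -.1362 .163 .056
```

```text
t 4.85 pos [0.6253 0.0953 0.164 ] F [-0.83  0.19 -2.61] op 0.0476 j [ 0.4   0.44  0.21 -0.   -1.34 -0.23]
[0.4543, -0.1362, 0.163, 0.056] [2.008e+01 2.063e+01 1.000e-02] [-0.002  0.003  0.107]
```

Emit:
drive_tool(
  steps=[
    [1, 1, 0, 0, 0, 0, -1],
    [3, 3, 0, 0, 0, 0.02, -1],
    [5.5, 5.5, 0, 0, 0, 0.03, -1],
    [8, 8, 0, 0, 0, 0.05, -1],
    [10.5, 10.5, 0, 0, 0, 0.06, -1],
    [13, 13.3, 0, 0, 0, 0.08, -1],
    [15.5, 16, 0, 0, 0, 0.1, -1],
    [17.5, 18, 0, 0, 0, 0.107, -1],
    [19, 19.5, 0, 0, 0, 0.107, -1],
    [20.1, 20.6, 0, 0, 0, 0.107, -1],
    [20.1, 20.6, 0, 0, 0, 0.107, -1],
    [20.1, 20.6, 0, 0, 0, 0.107, -1],
    [20.1, 20.6, 0, 0, 0, 0.107, -1],
  ],
)

```text
t: 6.15
tool_pos: [0.4548, -0.136, 0.1628]
eef_rot: [-2.281, 2.156, 0.002]
force: [0.4, 0.7, -0.3]
opening: 0.0476
```

```bash
python3 plan.py .4543 -.1362 .0505 .056;python3 -c "
from h import *
for n in ('top','side'): cv2.imwrite(f'pics/h1{n}.png',env.grab_frame(n))
a=cv2.imread('pics/h1side.png')[180:390,200:400];b=cv2.imread('pics/h1top.png')[180:390,300:500]
cv2.imwrite('pics/h1.png',cv2.resize(cv2.hconcat([a,b]),None,fx=2,fy=2))"
```

```text
t 6.15 pos [ 0.4548 -0.136   0.1628] F [ 0.41  0.72 -0.31] op 0.0476 j [ 0.04  0.14 -0.21 -0.   -1.22  0.02]
[0.4543, -0.1362, 0.0505, 0.056] [ 0.05  0.07 11.23] [-0.001  0.003  0.   ]
```

View pics/h1.png

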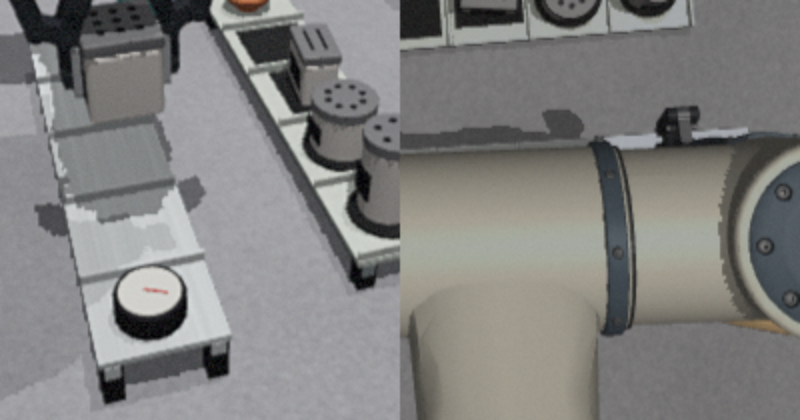

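Tub held level above the end bay. Lowering it.

Emit:
drive_tool(
  steps=[
    [0, 0.1, 2, 0, 0, 0, -1],
    [0, 0.1, 4.5, 0, 0, 0, -1],
    [0, 0.1, 7, 0, 0, 0, -1],
    [0, 0.1, 9, 0, 0, 0, -1],
    [0, 0.1, 10.2, 0, 0, 0, -1],
    [0, 0.1, 10.7, 0, 0, 0, -1],
    [0, 0.1, 11, 0, 0, 0, -1],
    [0, 0.1, 11.1, 0, 0, 0, -1],
    [0, 0.1, 11.1, 0, 0, 0, -1],
    [0, 0.1, 11.1, 0, 0, 0, -1],
  ],
)

```text
t: 7.25
tool_pos: [0.4546, -0.1356, 0.0524]
eef_rot: [-2.281, 2.155, 0.0]
force: [0.3, 0.6, -1.7]
opening: 0.0478
```

```bash
python3 plan.py .4543 -.1362 .0505 .056
```

```text
t 7.25 pos [ 0.4546 -0.1356  0.0524] F [ 0.26  0.6  -1.68] op 0.0478 j [ 0.04  0.24 -0.39 -0.   -0.93  0.02]
[0.4543, -0.1362, 0.0505, 0.056] [0.06 0.03 0.19] [-0.003  0.003  0.001]
```

Emit:
drive_tool(
  steps=[
    [0.05, 0, 0.1, 0, 0, 0, -1],
    [0.05, 0, 0.2, 0, 0, 0, -1],
    [0.05, 0, 0.2, 0, 0, 0, -1],
    [0.05, 0, 0.2, 0, 0, 0, -1],
  ],
)

```text
t: 7.65
tool_pos: [0.4547, -0.1361, 0.0505]
eef_rot: [-2.281, 2.155, -0.0]
force: [0.2, -0.2, -0.4]
opening: 0.0482
```

Emit:
drive_tool(
  steps=[
    [0, 0, 0.05, 0, 0, 0, -1],
    [0, 0, 0.1, 0, 0, 0, -1],
    [0, 0, 0.1, 0, 0, 0, -1],
  ],
)

```text
t: 7.95
tool_pos: [0.4548, -0.1361, 0.0505]
eef_rot: [-2.281, 2.154, -0.001]
force: [-1.8, 1.1, 7.7]
opening: 0.0478
```

Contact at the expected height (7.7 N), so release and rise.

Emit:
drive_tool(
  steps=[
    [0, 0, 0, 0, 0, 0, 0.3],
    [0, 0, 0, 0, 0, 0, 0.5],
    [0, 0, 0, 0, 0, 0, 0.8],
    [0, 0, 0, 0, 0, 0, 1],
    [0, 0, 0, 0, 0, 0, 1],
    [0, 0, -1, 0, 0, 0, 1],
    [0, 0, -3, 0, 0, 0, 1],
    [0, 0, -6, 0, 0, 0, 1],
    [0, 0, -9, 0, 0, 0, 1],
    [0, 0, -12, 0, 0, 0, 1],
    [0, 0, -15, 0, 0, 0, 1],
    [0, 0, -15, 0, 0, 0, 1],
    [0, 0, -15, 0, 0, 0, 1],
  ],
)

```text
t: 9.25
tool_pos: [0.4546, -0.1364, 0.2015]
eef_rot: [-2.28, 2.153, -0.003]
force: [-0.7, -0.0, -0.1]
opening: 0.085
```

```bash
python3 plan.py .6362 .0157 .2 -.058; python3 -c "
from h import *
cv2.imwrite('pics/s2.png',env.grab_frame('side'))
cv2.imwrite('pics/s2c.png',cv2.resize(cv2.imread('pics/s2.png')[180:390,190:450],None,fx=3,fy=2.85))"
```

```text
t 9.25 pos [ 0.4546 -0.1364  0.2015] F [-0.73 -0.01 -0.07] op 0.085 j [ 0.04  0.11 -0.14 -0.   -1.31  0.02]
[0.6362, 0.0157, 0.2, -0.058] [-14.15 -19.     0.29] [-0.005  0.003  0.115]
```

View pics/s2c.png

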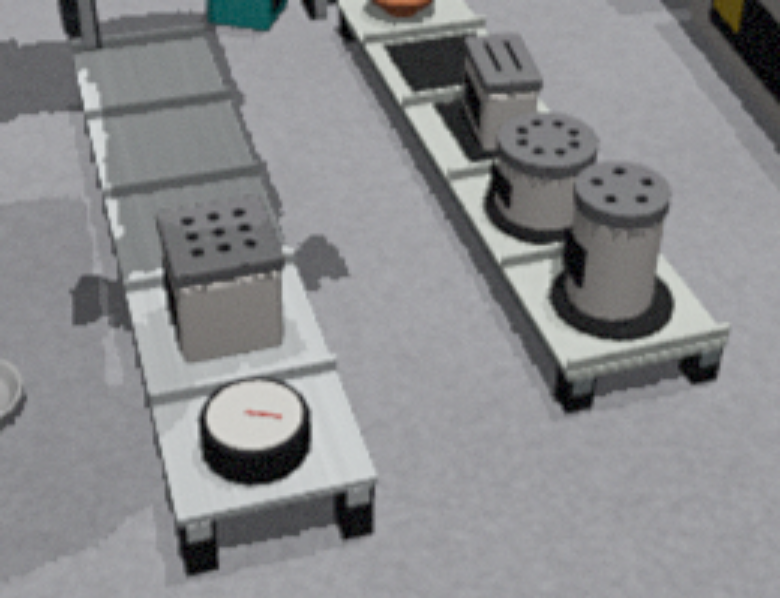

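Square tub stands level in the end bay at crop (225,285). Next the oblong.

Emit:
drive_tool(
  steps=[
    [-2.5, -3.4, 0, 0, 0, 0.03, 1],
    [-5.5, -7.4, 0, 0, 0, 0.06, 1],
    [-8.5, -11.4, 0, 0, 0, 0.1, 1],
    [-11.4, -15.3, 0.2, 0, 0, 0.115, 1],
    [-13.4, -18, 0.2, 0, 0, 0.115, 1],
    [-14.15, -19, 0.2, 0, 0, 0.115, 1],
    [-14.15, -19, 0.2, 0, 0, 0.115, 1],
    [-14.15, -19, 0.2, 0, 0, 0.115, 1],
    [-14.15, -19, 0.2, 0, 0, 0.115, 1],
  ],
)

```text
t: 10.2
tool_pos: [0.6349, 0.015, 0.1994]
eef_rot: [-2.153, 2.283, 0.001]
force: [-0.2, -0.1, -0.5]
opening: 0.0851
```

```bash
python3 plan.py .6362 .0157 .043 -.058
```

```text
t 10.2 pos [0.6349 0.015  0.1994] F [-0.21 -0.06 -0.49] op 0.0851 j [ 0.27  0.43  0.29 -0.   -1.42 -0.33]
[0.6362, 0.0157, 0.043, -0.058] [-0.03 -0.09 15.64] [-0.002  0.003 -0.001]
```

Emit:
drive_tool(
  steps=[
    [0, -0.1, 4, 0, 0, 0, 1],
    [0, -0.1, 8, 0, 0, 0, 1],
    [0, -0.1, 11, 0, 0, 0, 1],
    [0, -0.1, 13.5, 0, 0, 0, 1],
    [0, -0.1, 15, 0, 0, 0, 1],
    [0, -0.1, 15.6, 0, 0, 0, 1],
    [0, -0.1, 15.6, 0, 0, 0, 1],
    [0, -0.1, 15.6, 0, 0, 0, 0.5],
    [0, -0.1, 15.6, 0, 0, 0, -1],
    [0, -0.1, 15.6, 0, 0, 0, -1],
    [0, -0.1, 15.6, 0, 0, 0, -1],
    [0, -0.1, 15.6, 0, 0, 0, -1],
    [0, -0.1, 15.6, 0, 0, 0, -1],
    [0, -0.1, 15.6, 0, 0, 0, -1],
    [0, -0.1, 15.6, 0, 0, 0, -1],
    [0, -0.1, 15.6, 0, 0, 0, -1],
    [0, -0.1, 15.6, 0, 0, 0, -1],
    [0, -0.1, 15.6, 0, 0, 0, -1],
  ],
)

```text
t: 12.0
tool_pos: [0.6368, 0.0155, 0.0441]
eef_rot: [-2.152, 2.282, -0.001]
force: [-0.5, -0.1, 5.5]
opening: 0.0338
```

Emit:
drive_tool(
  steps=[
    [0, 0, -0.5, 0, 0, 0, -1],
    [0, 0, -1.5, 0, 0, 0, -1],
    [0, 0, -3.5, 0, 0, 0, -1],
    [0, 0, -6, 0, 0, 0, -1],
    [0, 0, -9, 0, 0, 0, -1],
    [0, 0, -12, 0, 0, 0, -1],
    [0, 0, -12, 0, 0, 0, -1],
    [0, 0, -12, 0, 0, 0, -1],
  ],
)

```text
t: 12.8
tool_pos: [0.6365, 0.0153, 0.165]
eef_rot: [-2.151, 2.281, -0.001]
force: [-1.0, -1.0, -2.5]
opening: 0.0333
```

```bash
python3 plan.py .4497 -.0543 .163 .056
```

```text
t 12.8 pos [0.6365 0.0153 0.165 ] F [-0.98 -1.02 -2.48] op 0.0333 j [ 0.27  0.45  0.22 -0.   -1.34 -0.33]
[0.4497, -0.0543, 0.163, 0.056] [ 8.04 18.24  0.08] [-0.005  0.004 -0.115]
```

Emit:
drive_tool(
  steps=[
    [0.5, 1, 0, 0, 0, 0, -1],
    [1.3, 3, 0, 0, 0, -0.02, -1],
    [2.3, 5.5, 0, 0, 0, -0.04, -1],
    [3.5, 8, 0, 0, 0, -0.06, -1],
    [4.8, 11, 0, 0, 0, -0.08, -1],
    [6, 13.7, 0, 0, 0, -0.1, -1],
    [7, 16, 0, 0, 0, -0.115, -1],
    [7.7, 17.5, 0, 0, 0, -0.115, -1],
    [8.05, 18.25, 0, 0, 0, -0.115, -1],
    [8.05, 18.25, 0, 0, 0, -0.115, -1],
    [8.05, 18.25, 0, 0, 0, -0.115, -1],
    [8.05, 18.25, 0, 0, 0, -0.115, -1],
  ],
)

```text
t: 14.0
tool_pos: [0.4502, -0.0541, 0.1635]
eef_rot: [-2.279, 2.154, -0.002]
force: [0.9, -0.0, -0.5]
opening: 0.0332
```

```bash
python3 plan.py .4497 -.0543 .0511 .056
```

```text
t 14.0 pos [ 0.4502 -0.0541  0.1635] F [ 0.86 -0.03 -0.5 ] op 0.0332 j [ 0.23  0.1  -0.26 -0.   -1.21 -0.17]
[0.4497, -0.0543, 0.0511, 0.056] [ 0.05  0.11 11.24] [-0.005  0.003  0.001]
```

Emit:
drive_tool(
  steps=[
    [0.05, 0.1, 2, 0, 0, 0, -1],
    [0.05, 0.1, 4.5, 0, 0, 0, -1],
    [0.05, 0.1, 7, 0, 0, 0, -1],
    [0.05, 0.1, 9, 0, 0, 0, -1],
    [0.05, 0.1, 10.2, 0, 0, 0, -1],
    [0.05, 0.1, 10.8, 0, 0, 0, -1],
    [0.05, 0.1, 11.1, 0, 0, 0, -1],
    [0.05, 0.1, 11.2, 0, 0, 0, -1],
    [0.05, 0.1, 11.2, 0, 0, 0, -1],
    [0.05, 0.1, 11.25, 0, 0, 0, -1],
    [0.05, 0.1, 11.25, 0, 0, 0, -1],
  ],
)

```text
t: 15.1
tool_pos: [0.4501, -0.0542, 0.0514]
eef_rot: [-2.279, 2.153, -0.002]
force: [-0.5, -0.3, -0.1]
opening: 0.0335
```

Emit:
drive_tool(
  steps=[
    [0, 0, 0.05, 0, 0, 0, -1],
    [0, 0, 0.1, 0, 0, 0, -1],
    [0, 0, 0.1, 0, 0, 0, -1],
  ],
)

```text
t: 15.4
tool_pos: [0.4503, -0.0542, 0.0511]
eef_rot: [-2.279, 2.153, -0.003]
force: [-2.3, 0.5, 6.3]
opening: 0.0337
```

Contact, so release and rise.

Emit:
drive_tool(
  steps=[
    [0, 0, 0, 0, 0, 0, -0.1],
    [0, 0, 0, 0, 0, 0, 0.2],
    [0, 0, 0, 0, 0, 0, 0.5],
    [0, 0, 0, 0, 0, 0, 0.8],
    [0, 0, 0, 0, 0, 0, 1],
    [0, 0, 0, 0, 0, 0, 1],
    [0, 0, -1, 0, 0, 0, 1],
    [0, 0, -3, 0, 0, 0, 1],
    [0, 0, -6, 0, 0, 0, 1],
    [0, 0, -9, 0, 0, 0, 1],
    [0, 0, -12, 0, 0, 0, 1],
    [0, 0, -15, 0, 0, 0, 1],
    [0, 0, -15, 0, 0, 0, 1],
    [0, 0, -15, 0, 0, 0, 1],
  ],
)

```text
t: 16.8
tool_pos: [0.4496, -0.0546, 0.2021]
eef_rot: [-2.277, 2.151, -0.005]
force: [0.3, 0.9, -0.8]
opening: 0.0854
```

```bash
python3 plan.py .6384 -.0631 .2 .074; python3 -c "
from h import *
cv2.imwrite('pics/s3.png',env.grab_frame('side'))
cv2.imwrite('pics/s3c.png',cv2.resize(cv2.imread('pics/s3.png')[180:390,190:450],None,fx=3,fy=2.85))"
```

```text
t 16.8 pos [ 0.4496 -0.0546  0.2021] F [ 0.29  0.88 -0.8 ] op 0.0854 j [ 0.23  0.07 -0.19 -0.   -1.3  -0.17]
[0.6384, -0.0631, 0.2, 0.074] [  1.92 -18.8    0.37] [-0.009  0.004 -0.017]
```

View pics/s3c.png

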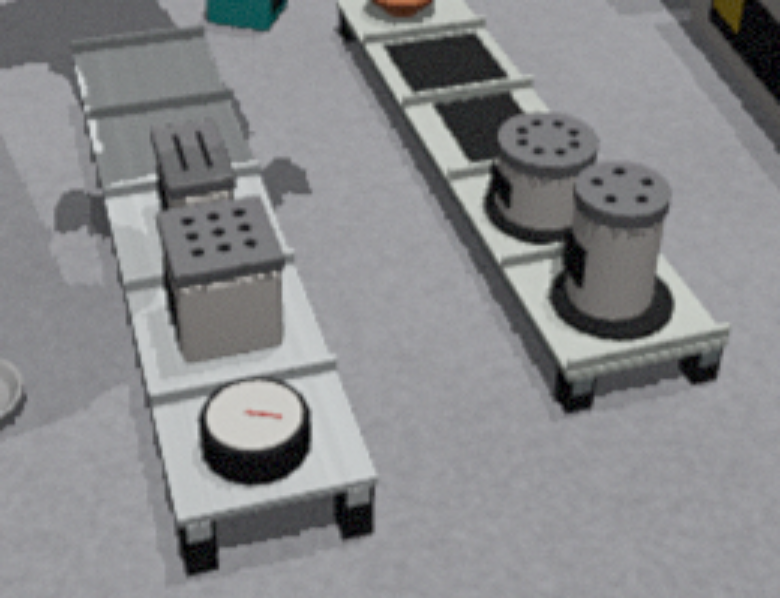

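Oblong stands level in its bay. Next the low tub.

Emit:
drive_tool(
  steps=[
    [0.3, -3, 0, 0, 0, 0, 1],
    [0.8, -7, 0, -0.005, 0, 0, 1],
    [1.2, -11, 0, -0.009, 0.004, -0.017, 1],
    [1.6, -15, 0.2, -0.009, 0.004, -0.017, 1],
    [1.9, -17.8, 0.3, -0.009, 0.004, -0.017, 1],
    [1.9, -18.8, 0.3, -0.009, 0.004, -0.017, 1],
    [1.9, -18.8, 0.3, -0.009, 0.004, -0.017, 1],
    [1.9, -18.8, 0.3, -0.009, 0.004, -0.017, 1],
    [1.9, -18.8, 0.3, -0.009, 0.004, -0.017, 1],
  ],
)

```text
t: 17.75
tool_pos: [0.637, -0.063, 0.1993]
eef_rot: [2.3, -2.136, -0.003]
force: [-0.4, -0.4, -0.4]
opening: 0.0854
```

```bash
python3 plan.py .6384 -.0631 .039 .074
```

```text
t 17.75 pos [ 0.637  -0.063   0.1993] F [-0.45 -0.44 -0.44] op 0.0854 j [ 0.15  0.45  0.31  0.   -1.43 -0.07]
[0.6384, -0.0631, 0.039, 0.074] [ 0.02 -0.19 16.03] [ 0.003 -0.    -0.   ]
```

Emit:
drive_tool(
  steps=[
    [0, -0.1, 4, 0, 0, 0, 1],
    [0, -0.15, 8, 0, 0, 0, 1],
    [0, -0.15, 11, 0, 0, 0, 1],
    [0, -0.15, 13.5, 0, 0, 0, 1],
    [0, -0.15, 15.2, 0, 0, 0, 1],
    [0, -0.15, 16, 0, 0, 0, 1],
    [0, -0.15, 16, 0, 0, 0, 1],
    [0, -0.15, 16, 0, 0, 0, 0.5],
    [0, -0.15, 16, 0, 0, 0, -1],
    [0, -0.15, 16, 0, 0, 0, -1],
    [0, -0.15, 16, 0, 0, 0, -1],
    [0, -0.15, 16, 0, 0, 0, -1],
    [0, -0.15, 16, 0, 0, 0, -1],
    [0, -0.15, 16, 0, 0, 0, -1],
    [0, -0.15, 16, 0, 0, 0, -1],
    [0, -0.15, 16, 0, 0, 0, -1],
    [0, -0.15, 16, 0, 0, 0, -1],
  ],
)

```text
t: 19.45
tool_pos: [0.6388, -0.0629, 0.0409]
eef_rot: [2.302, -2.137, 0.0]
force: [-1.8, -0.1, 5.8]
opening: 0.053
```

Emit:
drive_tool(
  steps=[
    [0, 0, -0.5, 0, 0, 0, -1],
    [0, 0, -1.5, 0, 0, 0, -1],
    [0, 0, -3.5, 0, 0, 0, -1],
    [0, 0, -6, 0, 0, 0, -1],
    [0, 0, -9, 0, 0, 0, -1],
    [0, 0, -12, 0, 0, 0, -1],
    [0, 0, -12, 0, 0, 0, -1],
    [0, 0, -12, 0, 0, 0, -1],
  ],
)

```text
t: 20.25
tool_pos: [0.6392, -0.0627, 0.162]
eef_rot: [-2.302, 2.137, -0.002]
force: [0.1, -0.1, -1.5]
opening: 0.053
```

```bash
python3 plan.py .4451 .0275 .16 .056
```

```text
t 20.25 pos [ 0.6392 -0.0627  0.162 ] F [ 0.08 -0.11 -1.55] op 0.053 j [ 0.15  0.46  0.24  0.   -1.34 -0.07]
[0.4451, 0.0275, 0.16, 0.056] [-10.43  18.69   0.18] [-0.001 -0.     0.018]
```

Emit:
drive_tool(
  steps=[
    [-0.5, 1, 0, 0, 0, 0, -1],
    [-1.7, 3, 0, 0, 0, 0, -1],
    [-3, 5.5, 0, 0, 0, 0, -1],
    [-4.5, 8, 0, 0, 0, 0.01, -1],
    [-6.2, 11, 0, 0, 0, 0.018, -1],
    [-7.7, 13.7, 0, 0, 0, 0.018, -1],
    [-9, 16, 0, 0, 0, 0.018, -1],
    [-10, 17.8, 0, 0, 0, 0.018, -1],
    [-10.45, 18.7, 0, 0, 0, 0.018, -1],
    [-10.45, 18.7, 0, 0, 0, 0.018, -1],
    [-10.45, 18.7, 0, 0, 0, 0.018, -1],
    [-10.45, 18.7, 0, 0, 0, 0.018, -1],
  ],
)

```text
t: 21.45
tool_pos: [0.4456, 0.0274, 0.1615]
eef_rot: [-2.282, 2.159, -0.002]
force: [-0.2, -0.4, -0.1]
opening: 0.0533
```

```bash
python3 plan.py .4451 .0275 .0479 .056
```

```text
t 21.45 pos [0.4456 0.0274 0.1615] F [-0.2  -0.41 -0.12] op 0.0533 j [ 0.42  0.09 -0.28  0.   -1.2  -0.36]
[0.4451, 0.0275, 0.0479, 0.056] [-0.02  0.05 11.36] [-0.001 -0.001 -0.   ]
```

Emit:
drive_tool(
  steps=[
    [0, 0.1, 2, 0, 0, 0, -1],
    [0, 0.1, 4.5, 0, 0, 0, -1],
    [0, 0.1, 7, 0, 0, 0, -1],
    [0, 0.1, 9, 0, 0, 0, -1],
    [0, 0.1, 10.2, 0, 0, 0, -1],
    [0, 0.1, 10.8, 0, 0, 0, -1],
    [0, 0.1, 11.1, 0, 0, 0, -1],
    [0, 0.1, 11.25, 0, 0, 0, -1],
    [0, 0.1, 11.3, 0, 0, 0, -1],
    [0, 0.1, 11.35, 0, 0, 0, -1],
    [0, 0.1, 11.35, 0, 0, 0, -1],
  ],
)

```text
t: 22.55
tool_pos: [0.4449, 0.0274, 0.0483]
eef_rot: [-2.282, 2.158, -0.002]
force: [0.3, 0.7, -0.8]
opening: 0.0528
```

Emit:
drive_tool(
  steps=[
    [0, 0, 0.05, 0, 0, 0, -1],
    [0, 0, 0.1, 0, 0, 0, -1],
    [0, 0, 0.1, 0, 0, 0, -1],
  ],
)

```text
t: 22.85
tool_pos: [0.4452, 0.0275, 0.0479]
eef_rot: [-2.282, 2.157, -0.003]
force: [-1.7, 0.1, 4.8]
opening: 0.0529
```

Contact, so release, rise, and go to the tall tub.

Emit:
drive_tool(
  steps=[
    [0, 0, 0, 0, 0, 0, 0.35],
    [0, 0, 0, 0, 0, 0, 0.5],
    [0, 0, 0, 0, 0, 0, 0.8],
    [0, 0, 0, 0, 0, 0, 1],
    [0, 0, 0, 0, 0, 0, 1],
    [0, 0, -1, 0, 0, 0, 1],
    [0, 0, -3, 0, 0, 0, 1],
    [0, 0, -6, 0, 0, 0, 1],
    [0, 0, -9, 0, 0, 0, 1],
    [0, 0, -12, 0, 0, 0, 1],
    [0, 0, -15, 0, 0, 0, 1],
    [0, 0, -16, 0, 0, 0, 1],
    [0, 0, -16, 0, 0, 0, 1],
  ],
)

```text
t: 24.15
tool_pos: [0.4457, 0.0278, 0.2099]
eef_rot: [-2.279, 2.155, -0.006]
force: [-0.1, -0.3, -0.6]
opening: 0.0854
```

```bash
python3 plan.py .6454 -.1432 .22 .074; python3 -c "
from h import *
cv2.imwrite('pics/s4.png',env.grab_frame('side'))
cv2.imwrite('pics/s4c.png',cv2.resize(cv2.imread('pics/s4.png')[180:390,190:450],None,fx=3,fy=2.85))"
```

```text
t 24.15 pos [0.4457 0.0278 0.2099] F [-0.08 -0.28 -0.63] op 0.0854 j [ 0.42  0.05 -0.19  0.   -1.32 -0.36]
[0.6454, -0.1432, 0.22, 0.074] [ 18.19 -18.99  -0.91] [-0.006  0.001 -0.018]
```

View pics/s4c.png

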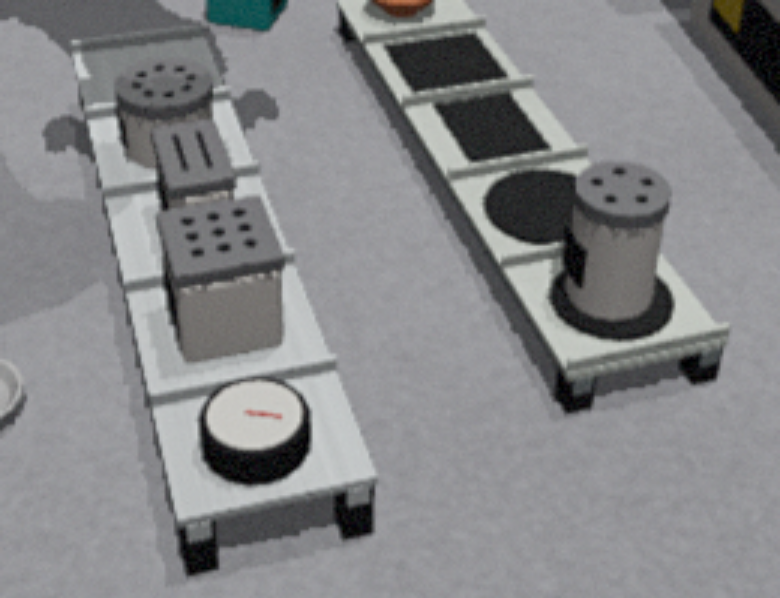

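Emit:
drive_tool(
  steps=[
    [3, -3, 0, 0, 0, 0, 1],
    [6, -6, -0.5, 0, 0, 0, 1],
    [9, -9.3, -0.9, -0.006, 0, -0.01, 1],
    [12, -12.5, -0.9, -0.006, 0, -0.018, 1],
    [15, -15.7, -0.9, -0.006, 0, -0.018, 1],
    [17.2, -18, -0.9, -0.006, 0, -0.018, 1],
    [18.2, -19, -0.9, -0.006, 0, -0.018, 1],
    [18.2, -19, -0.9, -0.006, 0, -0.018, 1],
    [18.2, -19, -0.9, -0.006, 0, -0.018, 1],
    [18.2, -19, -0.9, -0.006, 0, -0.018, 1],
  ],
)

```text
t: 25.2
tool_pos: [0.644, -0.1427, 0.2174]
eef_rot: [2.301, -2.136, -0.005]
force: [-1.0, -0.2, 0.1]
opening: 0.0856
```

```bash
python3 plan.py .6454 -.1432 .052 .074
```

```text
t 25.2 pos [ 0.644  -0.1427  0.2174] F [-0.97 -0.24  0.08] op 0.0856 j [ 0.02  0.49  0.41 -0.   -1.5   0.06]
[0.6454, -0.1432, 0.052, 0.074] [ 0.07 -0.2  16.54] [0.003 0.001 0.001]
```

Emit:
drive_tool(
  steps=[
    [0.05, -0.1, 4, 0, 0, 0, 1],
    [0.05, -0.15, 8, 0, 0, 0, 1],
    [0.05, -0.15, 11.5, 0, 0, 0, 1],
    [0.05, -0.15, 14, 0, 0, 0, 1],
    [0.05, -0.15, 15.8, 0, 0, 0, 1],
    [0.05, -0.15, 16.5, 0, 0, 0, 1],
    [0.05, -0.15, 16.5, 0, 0, 0, 1],
    [0.05, -0.15, 16.5, 0, 0, 0, 0.5],
    [0.05, -0.15, 16.5, 0, 0, 0, -1],
    [0.05, -0.15, 16.5, 0, 0, 0, -1],
    [0.05, -0.15, 16.5, 0, 0, 0, -1],
    [0.05, -0.15, 16.5, 0, 0, 0, -1],
    [0.05, -0.15, 16.5, 0, 0, 0, -1],
    [0.05, -0.15, 16.5, 0, 0, 0, -1],
    [0.05, -0.15, 16.5, 0, 0, 0, -1],
    [0.05, -0.15, 16.5, 0, 0, 0, -1],
    [0.05, -0.15, 16.5, 0, 0, 0, -1],
    [0.05, -0.15, 16.5, 0, 0, 0, -1],
  ],
)

```text
t: 27.0
tool_pos: [0.6456, -0.143, 0.0537]
eef_rot: [2.302, -2.136, -0.002]
force: [-0.3, 0.6, 6.2]
opening: 0.0433
```

Emit:
drive_tool(
  steps=[
    [0, 0, -0.5, 0, 0, 0, -1],
    [0, 0, -1.5, 0, 0, 0, -1],
    [0, 0, -3.5, 0, 0, 0, -1],
    [0, 0, -6, 0, 0, 0, -1],
    [0, 0, -9, 0, 0, 0, -1],
    [0, 0, -12, 0, 0, 0, -1],
    [0, 0, -14, 0, 0, 0, -1],
    [0, 0, -14, 0, 0, 0, -1],
    [0, 0, -14, 0, 0, 0, -1],
  ],
)

```text
t: 27.9
tool_pos: [0.6458, -0.143, 0.1937]
eef_rot: [2.303, -2.137, -0.002]
force: [-0.2, 0.1, -2.1]
opening: 0.0432
```

```bash
python3 plan.py .4405 .1094 .19 .056
```

```text
t 27.9 pos [ 0.6458 -0.143   0.1937] F [-0.15  0.07 -2.13] op 0.0432 j [ 0.02  0.49  0.36 -0.   -1.44  0.06]
[0.4405, 0.1094, 0.19, 0.056] [-26.7   18.59   0.42] [0.001 0.001 0.019]
```

Emit:
drive_tool(
  steps=[
    [-1, 0.7, 0, 0, 0, 0, -1],
    [-3, 2.1, 0, 0, 0, 0, -1],
    [-5.5, 3.8, 0, 0, 0, 0, -1],
    [-8.2, 5.7, 0, 0, 0, 0, -1],
    [-11, 7.7, 0, 0, 0, 0.01, -1],
    [-14, 9.7, 0, 0, 0, 0.019, -1],
    [-17, 11.8, 0, 0, 0, 0.019, -1],
    [-20, 13.9, 0, 0, 0, 0.019, -1],
    [-22.5, 15.7, 0, 0, 0, 0.019, -1],
    [-24.7, 17.2, 0, 0, 0, 0.019, -1],
    [-26, 18.1, 0, 0, 0, 0.019, -1],
    [-26.7, 18.6, 0, 0, 0, 0.019, -1],
    [-26.7, 18.6, 0, 0, 0, 0.019, -1],
    [-26.7, 18.6, 0, 0, 0, 0.019, -1],
    [-26.7, 18.6, 0, 0, 0, 0.019, -1],
  ],
)

```text
t: 29.4
tool_pos: [0.4407, 0.1088, 0.1939]
eef_rot: [2.281, -2.159, -0.002]
force: [-0.7, -0.6, -0.5]
opening: 0.0435
```

```bash
python3 plan.py .4405 .1094 .0607 .056; python3 -c "
from h import *
cv2.imwrite('pics/s5.png',env.grab_frame('side'))
print(pix('side',[[.4405,.1094,.19+.085-.033-.0],[.4405,.1094,.19+.033-.0537]]))
cv2.imwrite('pics/s5c.png',cv2.resize(cv2.imread('pics/s5.png')[60:270,150:410],None,fx=3,fy=2.85))"
```

```text
t 29.4 pos [0.4407 0.1088 0.1939] F [-0.75 -0.57 -0.47] op 0.0435 j [ 0.59  0.08 -0.2  -0.   -1.29 -0.53]
[0.4405, 0.1094, 0.0607, 0.056] [-5.000e-02 -1.000e-02  1.332e+01] [ 0.002  0.    -0.001]
[[228.81188601 101.45295189]
 [232.60173164 142.51140936]]
```

View pics/s5c.png

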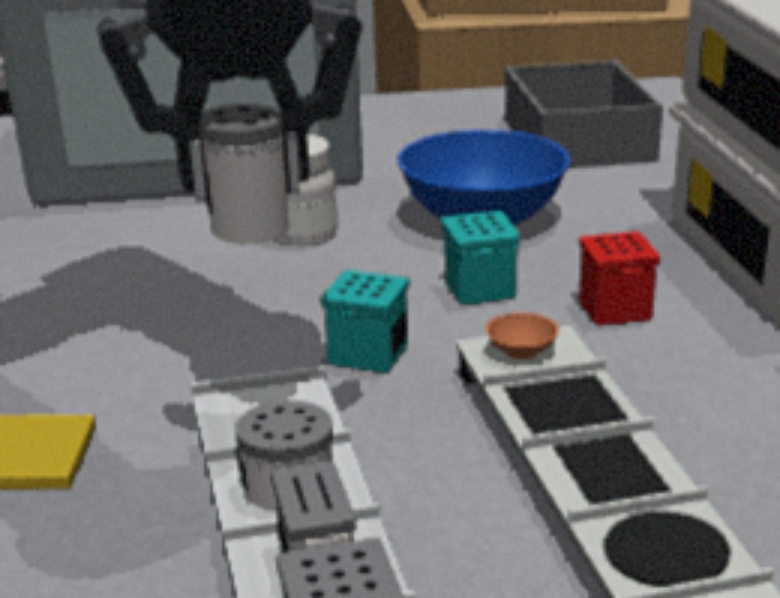

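Tall tub upright in the jaws at crop (245,180). Lowering it.

Emit:
drive_tool(
  steps=[
    [0, 0, 2, 0, 0, 0, -1],
    [0, 0, 5, 0, 0, 0, -1],
    [0, 0, 8, 0, 0, 0, -1],
    [0, 0, 10.5, 0, 0, 0, -1],
    [0, 0, 12, 0, 0, 0, -1],
    [0, 0, 12.7, 0, 0, 0, -1],
    [0, 0, 13.05, 0, 0, 0, -1],
    [0, 0, 13.2, 0, 0, 0, -1],
    [0, 0, 13.25, 0, 0, 0, -1],
    [0, 0, 13.3, 0, 0, 0, -1],
    [0, 0, 13.3, 0, 0, 0, -1],
  ],
)

```text
t: 30.55
tool_pos: [0.4407, 0.1091, 0.0614]
eef_rot: [-2.281, 2.16, 0.002]
force: [0.1, 0.2, 0.1]
opening: 0.0433
```

Emit:
drive_tool(
  steps=[
    [0, 0, 0.05, 0, 0, 0, -1],
    [0, 0, 0.1, 0, 0, 0, -1],
    [0, 0, 0.15, 0, 0, 0, -1],
    [0, 0, 0.15, 0, 0, 0, -1],
  ],
)

```text
t: 30.95
tool_pos: [0.4409, 0.1092, 0.0606]
eef_rot: [-2.281, 2.159, 0.001]
force: [-2.0, 0.8, 6.6]
opening: 0.0431
```

Emit:
drive_tool(
  steps=[
    [0, 0, 0, 0, 0, 0, 0.1],
    [0, 0, 0, 0, 0, 0, 0.3],
    [0, 0, 0, 0, 0, 0, 0.6],
    [0, 0, 0, 0, 0, 0, 1],
    [0, 0, 0, 0, 0, 0, 1],
    [0, 0, 0, 0, 0, 0, 1],
    [0, 0, -1, 0, 0, 0, 1],
    [0, 0, -3, 0, 0, 0, 1],
    [0, 0, -6, 0, 0, 0, 1],
    [0, 0, -9, 0, 0, 0, 1],
    [0, 0, -12, 0, 0, 0, 1],
    [0, 0, -15, 0, 0, 0, 1],
    [0, 0, -17, 0, 0, 0, 1],
    [0, 0, -17, 0, 0, 0, 1],
  ],
)

```text
t: 32.35
tool_pos: [0.4425, 0.1095, 0.2346]
eef_rot: [-2.277, 2.154, -0.003]
force: [-0.1, -0.2, -0.2]
opening: 0.0858
```

Emit:
drive_tool(
  steps=[
    [4, 0, 0, 0, 0, 0, 1],
    [8, 0, 0, 0, 0, 0, 1],
    [12, 0.5, 0, 0, 0, 0, 1],
    [16, 1, 0, 0, 0, 0, 1],
    [20, 2, 0, 0, 0, 0, 1],
    [24, 3, 0, 0, 0, 0, 1],
    [28, 5, 0, 0, 0, 0, 1],
    [32, 7, 0, 0, 0, 0, 1],
    [36, 9, 0, 0, 0, 0, 1],
    [40, 11, 0, 0, 0, 0, 1],
    [44, 13, 0, 0, 0, 0, 1],
    [48, 15, 0, 0, 0, 0, 1],
    [52, 17, 0, 0, 0, 0, 1],
    [56, 19, 0, 0, 0, 0, 1],
    [58, 20, 0, 0, 0, 0, 1],
    [58, 20, 0, 0, 0, 0, 1],
    [58, 20, 0, 0, 0, 0, 1],
  ],
)

```text
t: 34.05
tool_pos: [0.2745, -0.4806, 0.2308]
eef_rot: [-2.275, 2.155, -0.001]
force: [0.7, 0.4, -0.1]
opening: 0.0855
```

```bash
python3 plan.py; python3 -c "
from h import *
for n in('top','side'): cv2.imwrite(f'pics/f{n}.png',env.grab_frame(n))
cv2.imwrite('pics/fc.png',cv2.resize(cv2.imread('pics/ftop.png')[140:310,240:480],None,fx=3.33,fy=3.33,interpolation=2))"
```

```text
t 34.05 pos [ 0.2745 -0.4806  0.2308] F [ 0.68  0.41 -0.08] op 0.0855 j [-0.77  0.26  0.12 -0.01 -1.43  0.83]
```

View pics/fc.png

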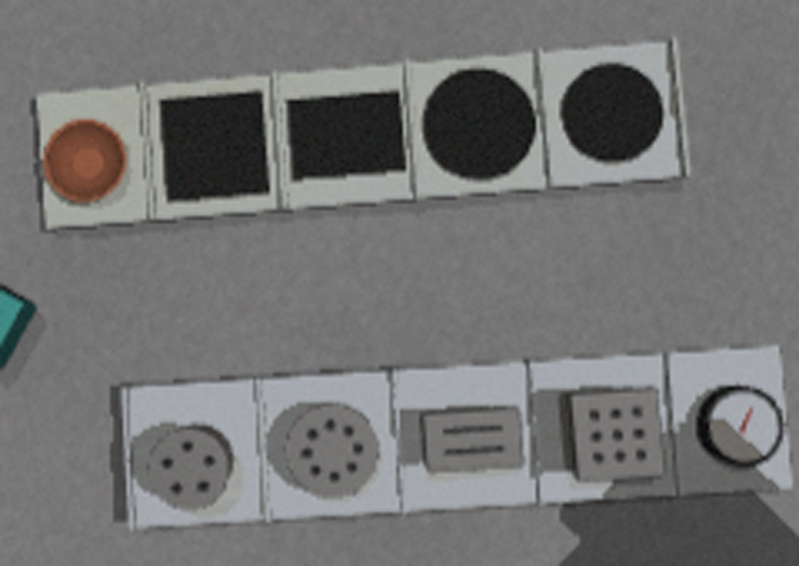

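View pics/fside.png

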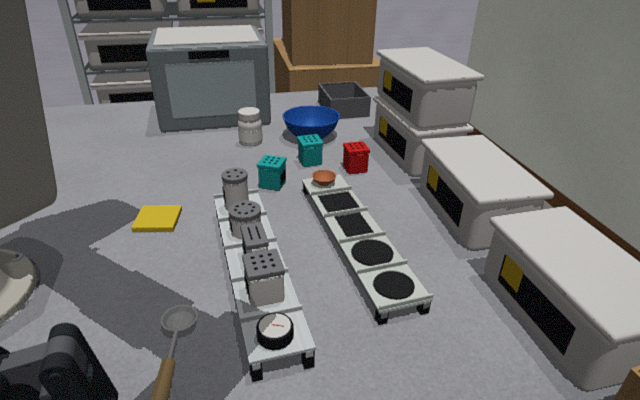

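```bash
python3 - <<'E'
from h import *
f=lambda p:(np.array(p,float)+.5)/3.33-.5+[240,140]
c=np.array([.4474,-.0134]);w=.056;R=np.array([[np.cos(w),-np.sin(w)],[np.sin(w),np.cos(w)]])
for k,p,z,y in(("tall",(189,468),.11,.123),("low",(331,451),.086,.041),("ob",(472,440),.092,-.041),("sq",(617,435),.1,-.123)):
    q=R.T@(ray("top",f(p),z)[0,:2]-c);print(k,((q-[0,y])*1000).round(1),"mm off centre")
E
```

```text
tall [-4.1 -1.8] mm off centre
low [-0.9 -0.2] mm off centre
ob [1. 1.] mm off centre
sq [-0.4  1.9] mm off centre
```

```bash
python3 - <<'E'
from h import *
o=[]
a=np.linspace(0,2*np.pi,200)
for n,(u,v) in(("top",(262,246)),("side",(200,160))):
    im=cv2.resize(cv2.imread(f"pics/f{n}.png")[v:v+66,u:u+66],None,fx=6,fy=6,interpolation=2)
    for z in(.11,.04):
        P=np.c_[.4405+.023*np.cos(a),.1094+.023*np.sin(a),0*a+z]
        cv2.polylines(im,[((pix(n,P)-[u,v]+.5)*6).astype(int)],True,(0,0,255) if z>.1 else (0,255,0),1)
    o.append(im)
cv2.imwrite("pics/tall.png",cv2.hconcat(o))
E
```

```text
(no output)
```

View pics/tall.png

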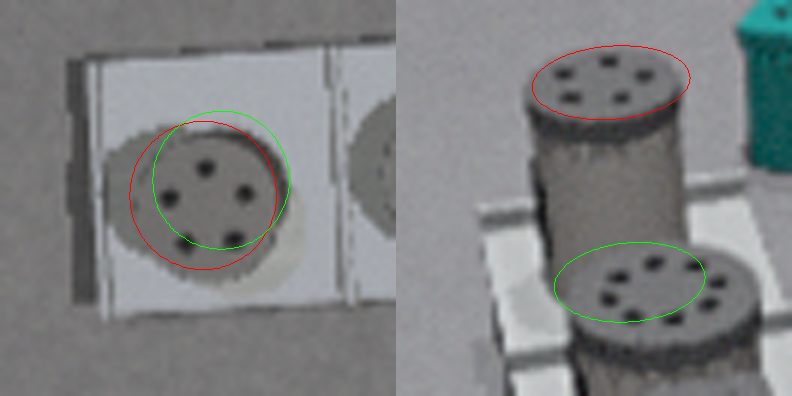

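```bash
python3 -c "
from rig import env
print(env.job_done())"
```

```text
the job is handed in; nothing more can be done
None
```

I moved all four tubs to the shelf rack in reverse order and handed the job in at about 34 s. From the hygrometer end, the shelf bays now hold square, oblong, low and tall. Each tub was lowered until it touched the deck (about 5–8 N) before release.

My last pictures, top and side, show all four tubs upright on the deck. The mats, dish, hygrometer and look-alikes appear where they were, and the arm is well clear.

| Tub | Across the rack | Along the rack |
|---|---|---|
| Square | -0.4 mm | +1.9 mm |
| Oblong | +1.0 mm | +1.0 mm |
| Low | -0.9 mm | -0.2 mm |
| Tall | -4.1 mm | -1.8 mm |

These are distances from bay centre, measured in the top view and good to about 2 mm.

- **Tall tub off centre:** both views put it about 3–4 mm toward the robot from where the gripper let it go. I left it there because it is well inside its bay.
- **Gripper reading:** the opening on the tall tub read 43 mm against its 46 mm diameter, and I did not find out why. The square tub also read about 2 mm under its size.

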